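# Unload a bonded beam from its press stack and set up the bend test

### The job

The glue in the pressed sandwich beam has cured: take the stack on the bonding jig apart from the top down, one piece at a time, letting each go in its own place before lifting the next. The small brass weight goes into the beech seat with the small round recess, the flanged brass weight into the seat with the large one, the steel pressure plate flat on the rubber bearers of its plywood rest inside the corner lips, and the beam on the bend fixture, lying across both rollers between the guide pins and centred. Drop nothing and leave the bottle and the stopwatch where they stand.

Things in the scene. Friction and masses are not known exactly. Their poses are not given: they have to be found in the camera images.
- weight_b: Small brass weight, top of the stack at the start: plain disc 58 mm in diameter and 24 mm high, a thin pin standing 9 mm above the middle of its top; 0.52 kg. Origin: centre of its underside; z up. Grip it across its rim. It stands on the flanged weight, whose origin is 30 mm lower.
- weight_c: Flanged brass weight, second in the stack: flange 80 mm in diameter up to 14 mm high, above it a round hub 58 mm in diameter up to 30 mm, a thin pin in its top up to 38 mm (hidden in the small weight while that stands on it); 0.88 kg. Origin: centre of its underside; z up. Grip it across the hub, above the flange. It stands on the pressure plate.
- pressure_plate: Steel pressure plate, third in the stack: 60 mm (its x) by 96 mm (its y), 10 mm thick, small dark holes at the corners; 0.42 kg. Origin: centre of its underside; z up. Grip it across the 60 mm. It lies across the top of the beam.
- beam: Sandwich beam, bottom of the stack: 36 mm wide (x), 120 long (y), 14 thick, aluminium skins on cork; 0.12 kg. Origin: centre of its underside; z up. Grip across the 36 mm at mid-length. It lies in the bonding jig, a fixed plate 76 x 124 x 10 mm aligned with it, between four cheeks 6 mm high, 42 to 58 mm from its middle; beside the middle the jig is flat. Its underside starts at z = 10 mm.
- small_seat: Fixed square beech block 86 x 86 x 16 mm with a round, grey-lined recess 72 mm in diameter and 6 mm deep: place of the small weight, whose underside then stands 10 mm above the block's origin. Origin: centre of its underside; z up.
- large_seat: Fixed square beech block 106 x 106 x 16 mm with a round, grey-lined recess 94 mm in diameter and 6 mm deep: place of the flanged weight, whose underside then stands 10 mm above the block's origin. Origin: centre of its underside; z up.
- plate_rest: Fixed plywood rest 90 (x) by 124 mm (y): board 9 mm thick, two black rubber bearers along x at y = -30 and +30 mm, tops 18 mm above the origin; at each corner wooden lips 25 mm high with 74 mm (x) by 110 mm (y) between them, none at the middle of the sides. The pressure plate lies on the bearers, its 96 mm along the rest's y. Origin: centre of its underside; z up.
- bend_fixture: Fixed lower half of a bend fixture: dark base 76 (x) by 112 mm (y); two bright rollers 10 mm in diameter along x at y = -40 and +40 mm, tops 20 mm above the origin; four guide pins 32 mm high at the rollers' ends, x = -28 and +28 mm (50 mm free between). The beam lies on both rollers, its length along the fixture's y, middle over middle. Origin: centre of its underside; z up.
- bottle: Bystander: small brown bottle with a black cap and a white nozzle, 40 mm in diameter, 108 mm high, standing on the worktop. Origin: centre of its underside.
- stopwatch: Bystander: black stopwatch 70 x 61 x 18 mm lying on the worktop. Origin: centre of its underside.
Things that resemble listed ones, but are neither listed nor needed, are in the scene too. What is shaped like the weight_c but red is not meant.

How it is judged:
On the way, in this order (a step that is already met when the one before it is completed fails the run):
1. the small weight stands let go in the small seat, the flanged weight still on the stack (horizontal distance between weight_b and small_seat below 0.01 m and z of weight_b in the frame of small_seat between 0.006 and 0.013 m and angle between weight_b's own z axis and vertical below 0.08 rad and contact force between the fingers and weight_b below 0.1 N and distance of weight_c from where it was at the start of the episode below 0.02 m), for 0.2 s.
2. the flanged weight stands let go in the large seat, the pressure plate still on the stack (horizontal distance between weight_c and large_seat below 0.01 m and z of weight_c in the frame of large_seat between 0.006 and 0.013 m and angle between weight_c's own z axis and vertical below 0.08 rad and contact force between the fingers and weight_c below 0.1 N and distance of pressure_plate from where it was at the start of the episode below 0.02 m), for 0.2 s.
3. the pressure plate lies let go on its rest, the beam still in the jig (x of pressure_plate in the frame of plate_rest between -0.012 and 0.012 m and y of pressure_plate in the frame of plate_rest between -0.012 and 0.012 m and z of pressure_plate in the frame of plate_rest between 0.014 and 0.021 m and angle between pressure_plate's own z axis and vertical below 0.08 rad and contact force between the fingers and pressure_plate below 0.1 N and distance of beam from where it was at the start of the episode below 0.02 m), for 0.2 s.
At the end, for the whole second after the job is handed in: Weights flat on the floors of their own recesses (centred within 10 mm); plate flat on both bearers of its rest (within 12 mm of the middle); beam on both rollers between the pins, within 10 mm of the middle across, 12 mm along, about 17 degrees of square; all let go and at rest (horizontal distance between weight_b and small_seat below 0.01 m and z of weight_b in the frame of small_seat between 0.006 and 0.013 m and angle between each of weight_b, weight_c, pressure_plate, beam's own z axis and vertical below 0.08 rad and contact force between the fingers and weight_b below 0.1 N and horizontal distance between weight_c and large_seat below 0.01 m and z of weight_c in the frame of large_seat between 0.006 and 0.013 m and contact force between the fingers and weight_c below 0.1 N and x of pressure_plate in the frame of plate_rest between -0.012 and 0.012 m and y of pressure_plate in the frame of plate_rest between -0.012 and 0.012 m and z of pressure_plate in the frame of plate_rest between 0.014 and 0.021 m and contact force between the fingers and pressure_plate below 0.1 N and x of beam in the frame of bend_fixture between -0.01 and 0.01 m and y of beam in the frame of bend_fixture between -0.012 and 0.012 m and z of beam in the frame of bend_fixture between 0.016 and 0.023 m and angle between the y axis of beam and the y axis of bend_fixture, either way round below 0.3 rad and contact force between the fingers and beam below 0.1 N and linear speed of each of weight_b, weight_c, pressure_plate, beam below 0.02 m/s); the robot touches nothing.
It fails at once if one of the four pieces is dropped (falls faster than 0.6 m/s out of the fingers) ((contact force between the fingers and weight_b below 0.05 N and linear speed of weight_b above 0.6 m/s) or (contact force between the fingers and weight_c below 0.05 N and linear speed of weight_c above 0.6 m/s) or (contact force between the fingers and pressure_plate below 0.05 N and linear speed of pressure_plate above 0.6 m/s) or (contact force between the fingers and beam below 0.05 N and linear speed of beam above 0.6 m/s)).
It fails at once if the bottle is knocked over or pushed more than 30 mm (distance of bottle from where it was at the start of the episode above 0.03 m or angle between bottle's own z axis and vertical above 0.5 rad).
It fails at once if the stopwatch is pushed more than 30 mm (distance of stopwatch from where it was at the start of the episode above 0.03 m).
It also fails if it takes over 128 s, if anything falls off the work surface, if the arm or the gripper's body presses on something with over 40 N, if the wrist force passes 120 N, or if a joint passes its speed limit or range.

### The arm

A 6-joint arm with a two-finger parallel gripper is mounted at the origin on a cart in front of the work surface, level with it; the furniture and walls round the work are solid. World frame = base frame: x ahead of the robot, y to its left, z up, the work surface at z = 0. Lengths are in m, angles in rad, forces in N, time in s.
With the tool pointing down it reaches from about 0.35 to 0.975 m from the base axis. Payload 4.9 kg.
Tool frame: the origin (TCP) lies on the centre line of the jaws, within the pads' length; the fingertips stand 8 mm ahead of it and the grasp point (between the pads) lies 11 mm behind it; z points along the fingers, y is the line along which they close (so a half turn about z gives the same grasp; the last joint's range is limited). The gripper opens to 85 mm and grips with 20 to 120 N. Pads are 22 mm wide; open, the fingers measure 114 mm over their backs; the gripper's body (76 mm by 85 mm) begins 54 mm behind the grasp point. The pads swing forward as they close: fully open they stand 13 mm farther back than shut.
Start: joints at [1.046, 0.053, 1.613, -0, 1.476, -0.119], TCP at [0.247, 0.574, 0.239] pointing down, gripper open.
Joint ranges: [-3.01, 3.01], [-1.01, 2.22], [0.06, 2.58], [-1.02, 4.17], [0.09, 2.62], [-3.14, 3.14]. Speed limits (rad/s): [2.57, 2.57, 3.14, 3.14, 3.14, 3.14].

### API

Orientations are given as a rotation vector (axis times angle).
In Python, from station import ctrl gives the robot as it stands.
- The arm moves only by the tool run_rows, called as name([rows], argument=value, ...), one row to a line, values as JSON. Schema: {"type":"object","properties":{"offsets":{"type":"array","items":{"type":"array","items":{"type":"number"},"minItems":7,"maxItems":7},"minItems":1,"maxItems":20},"grip_n":{"type":"number"},"only":{"type":"string"},"quiet":{"type":"boolean"},"lines":{"type":"string"}},"required":["offsets"],"additionalProperties":false}. offsets is a list of rows, 1 to 20 of them, each of 7 numbers: the finger opening in m, then dx, dy, dz in mm, then a rotation vector rx, ry, rz in units of 0.1 rad; each row is the pose to reach, as a shift and turn from the pose commanded when the call began, along the tool's axes at that moment; what a row does not reach only later rows make up. A row lasts 1/12 s, in which the tool goes at most 0.0417 m and 0.125 rad, less where a joint would pass 70% of its speed; a pose out of reach is approached as far as the arm can. The fingers move at their own pace and stop on an object; grip_n is the grip in N (left out, the last holds). Time passes only in rows, so rows that do not move let the fingers close. The tool returns the time, the measured TCP pose, the force, the opening and the grip force at its end. only (a regular expression) keeps the lines of the reply that match it, lines (a string "A,B") keeps lines A to B, and quiet returns only ok. Input that does not fit is refused with a message, and nothing moves.
- ctrl.get_obs(): the state, without advancing time (a new reading comes with each control period).
- ctrl.get_image(name): name is "scene" or "top"; returns the picture (480x640x3 uint8, red, green, blue); there is no depth.
- ctrl.camera_params(name): a dict with "fx", "fy", "cx", "cy" (pixels), "k1" (the pictures are not rectified: a ray, as slopes to the right and down, at radius r is drawn at 1 + k1 r^2 times it, then the intrinsics apply), "T" (4x4, takes a point from camera to world coordinates). Camera axes: x right, y down, z forward; pixel columns grow to the right and rows downward; lengths in m; the calibration is good to about 2 mm. A picture is of the moment at which its call begins. camera_params takes no time and is no camera call.
- ctrl.finish_job(): hands the job in; it is judged then, once.
Trained networks look in the newest picture that a camera, given by its name, has taken for a name from the list of things; names that differ only in an ending like _2 or _b are one class to them, and where a whole thing is asked for, a point or a joint stands for the part that bears it (a point fixed in the world has none). Each returns a list of dicts, best first, with "p" (0 to 1); they miss things now and then, are a little off and sometimes report something else, mostly with a low value. They report only what shows in the picture. A call takes as long as a camera call. They do not tell look-alikes from the thing itself.
- ctrl.find_in(camera, thing): "extent" ([left, top, right, bottom] in pixels, round what is visible of it).
- ctrl.cut_out(camera, thing): "mask" (480x640 bool, what is visible of it) and "extent" ([left, top, right, bottom] in pixels, round what is visible of it).
- ctrl.tip_of(camera, thing): "xy" ([column, row] in pixels: a listed point, or the origin of a listed thing).
The state is a dict: "t": time; "q": joint angles; "dq": joint speeds; "effort": joint torques, N m; "tool_pos": TCP position; "tool_rot": TCP orientation; "contact_force": force on the tool from outside, world axes, zero at the start; "wrist_torque": the same for the moment, N m; "opening": finger opening in m; "grip_force": force on a finger pad.
Only numpy, scipy, OpenCV 4.12 (cv2) and the standard library are available. Lean on these libraries where they do the work, as an engineer would, in place of code of your own. Each camera call takes 0.05 s, during which the arm holds its last target. There are 200 camera calls.

## Working session

There is one attempt and no reset: what is moved stays moved. The work goes in short steps, Python scripts to look and compute and a tool call to move; the robot and the scene stay as the last step left them, time stands still between calls to the robot, and variables do not carry over. Pictures are saved under pics/ and viewed, at most 14 in all, crops included, and the job is handed in when it is done.

```bash
ls; mkdir -p pics
```

Create h.py:
```python
import numpy as np, cv2
from station import ctrl
from scipy.spatial.transform import Rotation as R
def px2w(cam,uv,z):
    p=ctrl.camera_params(cam); x=(uv[0]-p['cx'])/p['fx']; y=(uv[1]-p['cy'])/p['fy']
    rd=np.hypot(x,y); r=rd
    for _ in range(20): r=rd/(1+p['k1']*r*r)
    s=r/rd if rd>0 else 1
    T=np.array(p['T']); d=T[:3,:3]@np.array([x*s,y*s,1]); o=T[:3,3]
    return o+d*(z-o[2])/d[2]
def w2px(cam,P):
    p=ctrl.camera_params(cam); T=np.array(p['T']); c=T[:3,:3].T@(np.array(P)-T[:3,3])
    x,y=c[:2]/c[2]; f=1+p['k1']*(x*x+y*y)
    return np.array([p['fx']*x*f+p['cx'],p['fy']*y*f+p['cy']])
def save(cam,name,crop=None,s=1):
    im=ctrl.get_image(cam)[...,::-1]
    if crop: l,t,r,b=crop; im=im[t:b,l:r]
    cv2.imwrite('pics/'+name,cv2.resize(im,None,fx=s,fy=s,interpolation=cv2.INTER_CUBIC))
def go(x,y,z,yaw=None):
    "shift in tool axes to bring tcp there; yaw= direction of tool y (closing line) in world, mod pi"
    o=ctrl.get_obs(); p=np.array(o['tool_pos']); Rm=R.from_rotvec(o['tool_rot'])
    d=Rm.inv().apply(np.array([x,y,z])-p); ty=Rm.apply([0,1,0]); cur=np.arctan2(ty[1],ty[0])
    a=0 if yaw is None else (yaw-cur+np.pi/2)%np.pi-np.pi/2
    # tool z down: world +a = tool -a
    print('d',d.round(4),'rz',round(-a,3),'q6',round(o['q'][5],3),'cur yaw',round(cur,3),'toolz',Rm.apply([0,0,1]).round(3))
```

Run:
```python
from h import *
save('top','t0.png'); save('scene','s0.png')
for c in('top','scene'):
    p=ctrl.camera_params(c); print(c,np.round(p['T'],3).tolist(),p['fx'],p['k1'])
    for n in 'weight_b weight_c pressure_plate beam small_seat large_seat plate_rest bend_fixture bottle stopwatch'.split():
        print(n,[(round(d['p'],2),np.round(d['extent']).astype(int).tolist()) for d in ctrl.find_in(c,n)],[(round(d['p'],2),np.round(d['xy'],1).tolist()) for d in ctrl.tip_of(c,n)])
print(ctrl.get_obs())
```

```text
pics
top [[0.018, -0.999, 0.045, 0.457], [-1.0, -0.018, -0.014, 0.229], [0.015, -0.045, -0.999, 1.239], [0.0, 0.0, 0.0, 1.0]] 471.1452280830593 0.0379521769597517
weight_b [(0.79, [223, 242, 253, 272]), (0.76, [223, 240, 243, 266])] [(0.75, [235.4, 254.2]), (0.73, [234.7, 255.3]), (0.59, [193.1, 217.8])]
weight_c [(0.79, [223, 242, 253, 272]), (0.76, [223, 240, 243, 266])] [(0.75, [235.4, 254.2]), (0.73, [234.7, 255.3]), (0.59, [193.1, 217.8])]
pressure_plate [(0.53, [215, 238, 256, 269])] [(0.45, [239.2, 254.2])]
beam [(0.52, [213, 240, 263, 268]), (0.44, [311, 190, 368, 233])] []
small_seat [] [(0.73, [303.7, 264.5]), (0.3, [236.4, 252.0])]
large_seat [(0.75, [354, 242, 399, 283])] [(0.83, [375.2, 262.1])]
plate_rest [(0.92, [311, 191, 367, 234])] [(0.96, [338.1, 209.4])]
bend_fixture [(0.6, [254, 192, 298, 221])] [(0.59, [279.1, 206.6])]
bottle [(0.73, [218, 185, 236, 200])] [(0.51, [230.7, 196.3])]
stopwatch [(0.83, [428, 260, 450, 284])] [(0.9, [439.7, 270.1])]
scene [[-0.747, -0.307, 0.589, -0.246], [-0.664, 0.36, -0.655, 1.063], [-0.011, -0.881, -0.473, 0.661], [0.0, 0.0, 0.0,
[... 988 characters left out ...]
.3]), (0.59, [425.4, 219.7])]
{'t': 2.1, 'q': array([ 1.04600093e+00,  5.26763153e-02,  1.61292984e+00,  3.00158325e-05,
        1.47603509e+00, -1.18993735e-01]), 'dq': array([-0.00051926,  0.00071166,  0.00110935, -0.00153945, -0.00119542,
       -0.00021789]), 'effort': array([-2.00543459e-04, -3.93668818e+01, -3.70452440e+01, -1.54912032e-04,
        5.52030724e-04,  3.12428291e-06]), 'tool_pos': array([0.24669057, 0.57421162, 0.23930043]), 'tool_rot': array([-6.33062598e-01, -3.07710277e+00,  5.75526379e-05]), 'contact_force': array([ 0.34015035, -0.40935961, -0.10750107]), 'wrist_torque': array([-0.04187639, -0.01428503, -0.00998646]), 'grip_force': 0.0, 'opening': 0.08578283437418006}
```

View pics/t0.png

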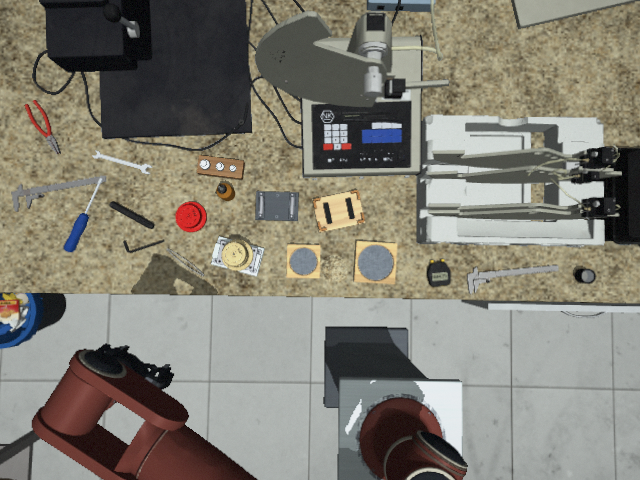

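View pics/s0.png

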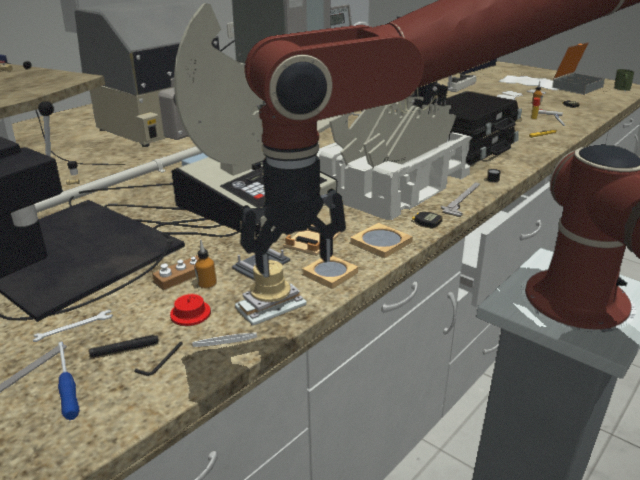

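The top view shows the stack at (237,254), the small seat at (303,261) and the large seat at (375,261). The plate rest is at (339,210), the bend fixture at (277,206), the bottle at (225,190) and the stopwatch at (439,272). Things that could be taken for the brass weights are the red flanged one at (191,217), the three-weight block at (220,167) and the brass weights on the stack at (237,253). By the description I choose the brass stack, and I check it in a close crop.

Run:
```python
from h import *
save('top','t1.png',(200,180,410,290),3.8)
for n,z in [('small_seat',.016),('large_seat',.016),('plate_rest',.018),('bend_fixture',.010),('pressure_plate',.034),('beam',.024),('weight_b',.088),('bottle',.05)]:
  for c in('top','scene'):
    for d in ctrl.cut_out(c,n)[:2]:
        m=d['mask'].astype(np.uint8); ys,xs=np.nonzero(m)
        if len(xs)<10: continue
        cnt=max(cv2.findContours(m,0,1)[0],key=cv2.contourArea)[:,0]
        W=np.array([px2w(c,q,z)[:2] for q in cnt]).astype(np.float32)
        (cx,cy),(w,h),a=cv2.minAreaRect(W)
        print(n,c,round(d['p'],2),'px',xs.mean().round(1),ys.mean().round(1),'ctr',round(cx,4),round(cy,4),'size',round(w,3),round(h,3),'ang',round(a,1))
```

```text
small_seat top 0.74 px 302.8 260.8 ctr 0.455 0.2605 size 0.085 0.085 ang 1.0
small_seat top 0.21 px 235.8 255.7 ctr 0.4727 0.4721 size 0.02 0.061 ang 83.1
small_seat scene 0.56 px 330.1 271.8 ctr 0.4428 0.2705 size 0.104 0.1 ang 89.7
large_seat top 0.64 px 375.1 262.0 ctr 0.4545 0.0728 size 0.107 0.106 ang 87.1
large_seat top 0.49 px 234.1 253.4 ctr 0.4713 0.4378 size 0.057 0.062 ang 1.0
large_seat scene 0.74 px 380.5 239.8 ctr 0.4448 0.0847 size 0.132 0.125 ang 86.6
plate_rest top 0.77 px 338.1 210.4 ctr 0.5868 0.1703 size 0.09 0.124 ang 13.2
plate_rest scene 0.8 px 305.0 240.7 ctr 0.5852 0.2067 size 0.081 0.145 ang 40.4
bend_fixture top 0.81 px 276.4 205.7 ctr 0.5962 0.3319 size 0.111 0.078 ang 88.5
bend_fixture scene 0.57 px 257.0 262.6 ctr 0.6054 0.3753 size 0.045 0.097 ang 44.3
pressure_plate top 0.5 px 236.2 256.3 ctr 0.4721 0.4693 size 0.019 0.06 ang 85.9
pressure_plate scene 0.55 px 265.7 299.1 ctr 0.4623 0.4615 size 0.046 0.07 ang 81.2
beam top 0.51 px 229.1 253.7 ctr 0.478 0.4835 size 0.012 0.033 ang 75.7
beam scene 0.59 px 260.1 305.8 ctr 0.454 0.4389 size 0.123 0.052 ang 76.8
weight_b top 0.87 px 233.9 253.2 ctr 0.4699 0.4262 size 0.059 0.056 ang 46.1
weight_b top 0.76 px 190.9 216.4 ctr 0.5575 0.5319 size 0.071 0.072 ang 1.2
weight_b scene 0.87 px 269.8 291.4 ctr 0.4023 0.4822 size 0.072 0.064 ang 51.8
weight_b scene 0.85 px 189.8 309.6 ctr 0.4688 0.6163 size 0.07 0.094 ang 78.5
bottle top 0.81 px 224.8 191.4 ctr 0.6263 0.4585 size 0.051 0.038 ang 54.1
bottle scene 0.92 px 205.1 269.2 ctr 0.6231 0.4638 size 0.041 0.191 ang 54.5
```

View pics/t1.png

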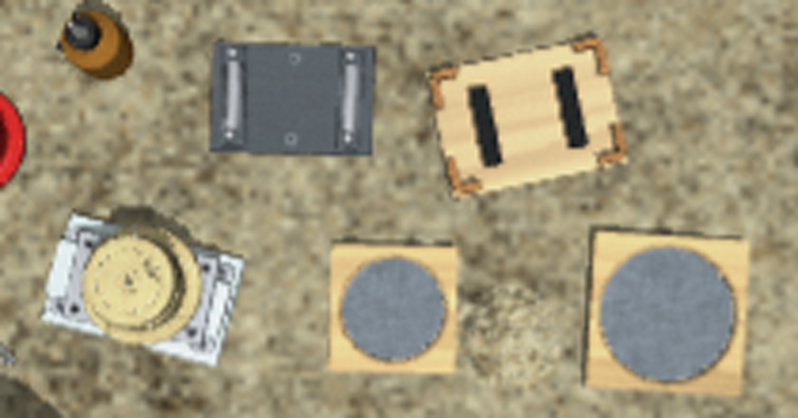

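The crop shows the brass small weight, with its top centre and pin at crop (128,282). It stands on the brass flanged weight on the jig, whose corners are at (72,212), (245,260), (215,366) and (42,322). The red object is a separate thing at the left edge. Next I work out the positions from the corners.

Run:
```python
from h import *
def f(pts,z): return np.array([px2w('top',(200+(u+.5)/3.8-.5,180+(v+.5)/3.8-.5),z)[:2] for u,v in pts])
for n,pts,z in [('jig',[(72,212),(245,260),(215,366),(42,322)],.012),('fix',[(216,40),(376,46),(372,156),(210,153)],.010),
  ('fixpins',[(234,52),(353,56),(347,143),(230,134)],.032),('rest',[(428,72),(600,38),(628,160),(455,197)],.018),
  ('ss',[(331,240),(460,242),(457,373),(329,371)],.016),('ls',[(592,227),(750,240),(741,396),(584,386)],.016)]:
    W=f(pts,z); e1=W[1]-W[0]; e2=W[2]-W[3]; d=e1+e2
    print(n,W.mean(0).round(4),'sizes',np.linalg.norm(e1).round(3),np.linalg.norm(W[3]-W[0]).round(3),'long ang',round(float(np.arctan2(d[1],d[0])%np.pi),3))
for n,p,z in [('wb top',(130,283),.088),('pin tip',(128,282),.097),('flange',(141,281),.048),('recS',(393,308),.012),('recL',(668,314),.012)]: print(n,f([p],z).round(4))
s=ctrl.get_image('scene')[240:330,220:370,::-1]; cv2.imwrite('pics/s1.png',cv2.resize(s,None,fx=5,fy=5,interpolation=3))
```

```text
jig [0.4639 0.4295] sizes 0.122 0.077 long ang 1.328
fix [0.5972 0.3304] sizes 0.11 0.078 long ang 1.563
fixpins [0.5963 0.3304] sizes 0.08 0.056 long ang 1.535
rest [0.587  0.1693] sizes 0.12 0.088 long ang 1.793
ss [0.4556 0.2583] sizes 0.088 0.089 long ang 1.573
ls [0.455  0.0721] sizes 0.109 0.109 long ang 1.516
wb top [[0.4677 0.4259]]
pin tip [[0.4683 0.4256]]
flange [[0.4696 0.4255]]
recS [[0.4545 0.2592]]
recL [[0.4537 0.0707]]
```

View pics/s1.png

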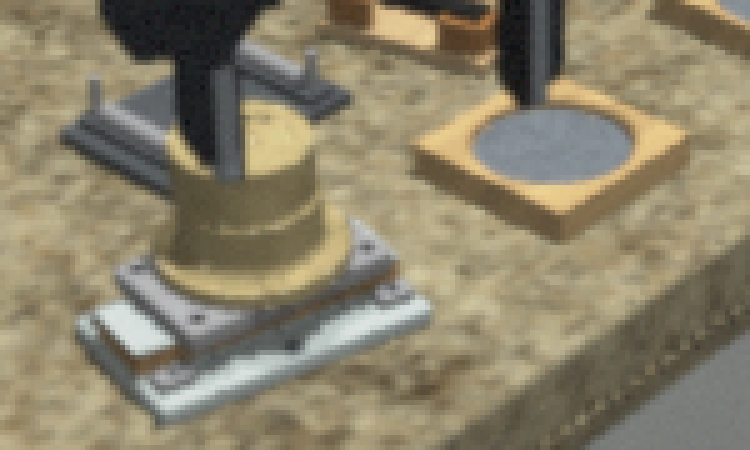

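The stack is the brass one, confirmed: weights at (0.468, 0.426) and jig at (0.464, 0.4295) with its long axis at 1.33 rad. Next is the approach over weight_b.

Run:
```python
from h import *
go(.468,.426,.16,-.24);go(.468,.426,.08,-.24)
```

```text
d [-0.2619 -0.0489  0.0793] rz 1.405 q6 -0.119 cur yaw 1.165 toolz [ 0.  0. -1.]
d [-0.2619 -0.0489  0.1593] rz 1.405 q6 -0.119 cur yaw 1.165 toolz [ 0.  0. -1.]
```

Careful with the scale: shifts go in mm and turns go in units of 0.1 rad. That gives: -0.262 m is -262, 0.079 m is 79, 1.405 rad is 14.05.

run_rows([
  [0.085,-262,-49,79,0,0,14.05],
  [0.085,-262,-49,79,0,0,14.05],
  [0.085,-262,-49,79,0,0,14.05],
  [0.085,-262,-49,79,0,0,14.05],
  [0.085,-262,-49,79,0,0,14.05],
  [0.085,-262,-49,79,0,0,14.05],
  [0.085,-262,-49,79,0,0,14.05],
  [0.085,-262,-49,79,0,0,14.05],
  [0.085,-262,-49,79,0,0,14.05],
  [0.085,-262,-49,79,0,0,14.05],
  [0.085,-262,-49,79,0,0,14.05],
  [0.085,-262,-49,79,0,0,14.05],
  [0.085,-262,-49,79,0,0,14.05],
], grip_n=40)

```text
t: 4.08
tool_pos: [0.4682, 0.4257, 0.1603]
tool_rot: [2.472, 1.939, 0.0]
contact_force: [-0.5, 0.9, -0.2]
opening: 0.0854
grip_force: 0.0
```

Run:
```python
from h import *
go(.468,.426,.08,-.24)
save('scene','s2.png',(180,180,380,330),4)
```

```text
d [ 0.0002 -0.0002  0.0803] rz -0.001 q6 0.861 cur yaw -0.241 toolz [ 0. -0. -1.]
```

View pics/s2.png

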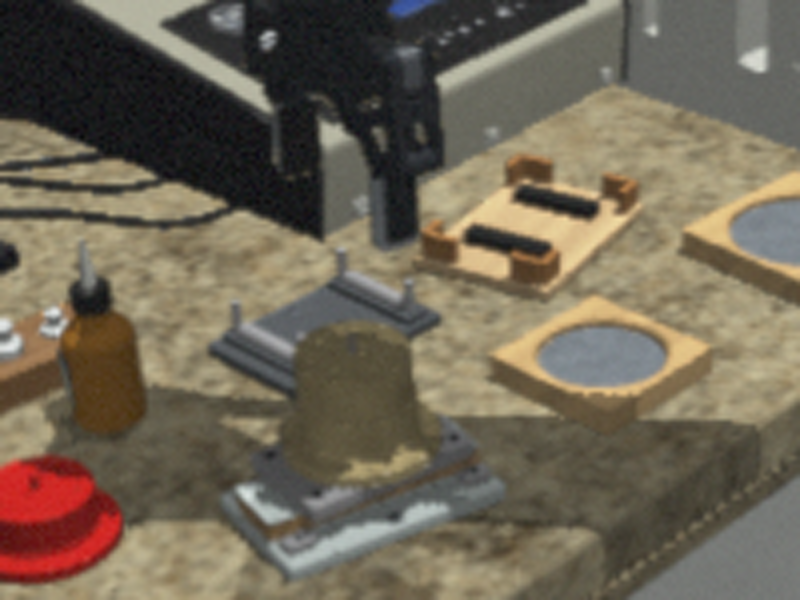

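The open fingers, at crop (300,170) and (400,240), straddle the stack axis at column 352, and the pin is at (352,340). I descend and close.

```bash
python3 -c "
from h import *
print(px2w('scene',(180+352/4,180+336/4),.097))"
```

```text
[0.46239676 0.42895643 0.097     ]
```

run_rows([
  [0.085,0,0,40,0,0,0],
  [0.085,0,0,70,0,0,0],
  [0.085,0,0,80,0,0,0],
  [0.085,0,0,80,0,0,0],
  [0.05,0,0,80,0,0,0],
  [0.05,0,0,80,0,0,0],
  [0.05,0,0,80,0,0,0],
  [0.05,0,0,80,0,0,0],
  [0.05,0,0,80,0,0,0],
  [0.05,0,0,80,0,0,0],
], grip_n=50)

```text
t: 4.97
tool_pos: [0.4694, 0.4271, 0.0836]
tool_rot: [-2.471, -1.94, -0.007]
contact_force: [-2.6, -0.9, 6.1]
opening: 0.0543
grip_force: 53.2
```

Run:
```python
from h import *
o=ctrl.get_obs();print(o['tool_pos'],o['contact_force'],o['wrist_torque'],o['opening'],o['grip_force'])
save('scene','s3.png',(200,200,350,330),5)
```

```text
[0.46942322 0.42706306 0.0836213 ] [-2.59816993 -0.86232444  6.13352086] [-0.02383625  0.35135854  0.02500765] 0.05434282964586816 53.18060569883528
```

View pics/s3.png

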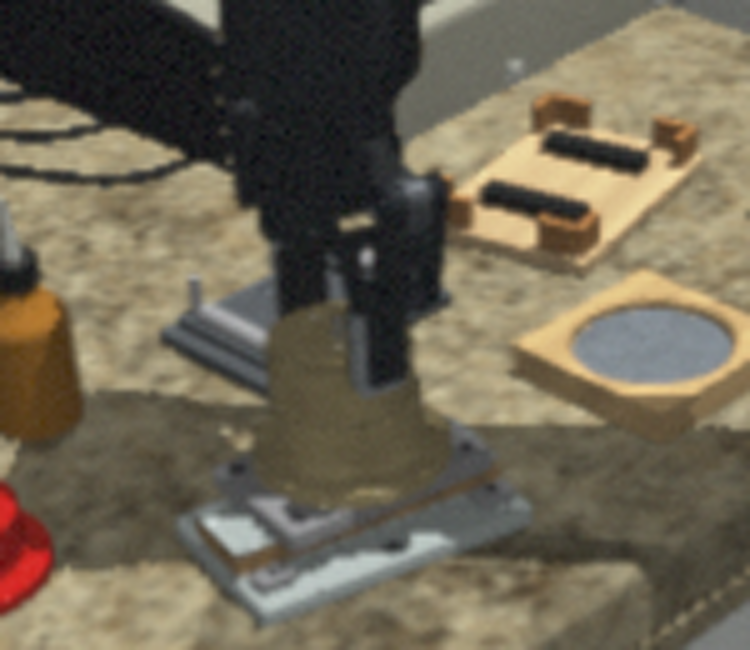

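Run:
```python
from h import *
for z in (.088,.08,.072,.064,.056):
  for P in [(.440,.433),(.449,.443)]:
    print(z,P,((w2px('scene',(*P,z))-200)*5).round(0),end=' ')
  print()
```

```text
0.088 (0.44, 0.433) [374. 364.] 0.088 (0.449, 0.443) [339. 366.] 
0.08 (0.44, 0.433) [375. 382.] 0.08 (0.449, 0.443) [340. 384.] 
0.072 (0.44, 0.433) [376. 399.] 0.072 (0.449, 0.443) [341. 402.] 
0.064 (0.44, 0.433) [377. 417.] 0.064 (0.449, 0.443) [342. 419.] 
0.056 (0.44, 0.433) [378. 434.] 0.056 (0.449, 0.443) [344. 437.]
```

The fingertips grip the upper half of the small disc, at crop (385,390) or z ≈ 0.076, clear of the hub. I lift.

run_rows([
  [0.05,0,0,-10,0,0,0],
  [0.05,0,0,-25,0,0,0],
  [0.05,0,0,-50,0,0,0],
  [0.05,0,0,-80,0,0,0],
  [0.05,0,0,-80,0,0,0],
  [0.05,0,0,-80,0,0,0],
], grip_n=60)

```text
t: 5.52
tool_pos: [0.4695, 0.4266, 0.1631]
tool_rot: [2.471, 1.939, 0.009]
contact_force: [-0.2, -0.6, -5.6]
opening: 0.0538
grip_force: 64.5
```

Run:
```python
from h import *
save('scene','s4.png',(200,180,350,310),5)
go(.455,.259,.12);go(.455,.259,.026)
```

```text
d [-0.165   0.0269  0.0403] rz 0 q6 0.861 cur yaw -0.24 toolz [ 0.001  0.    -1.   ]
d [-0.165   0.0269  0.1343] rz 0 q6 0.861 cur yaw -0.24 toolz [ 0.001  0.    -1.   ]
```

View pics/s4.png

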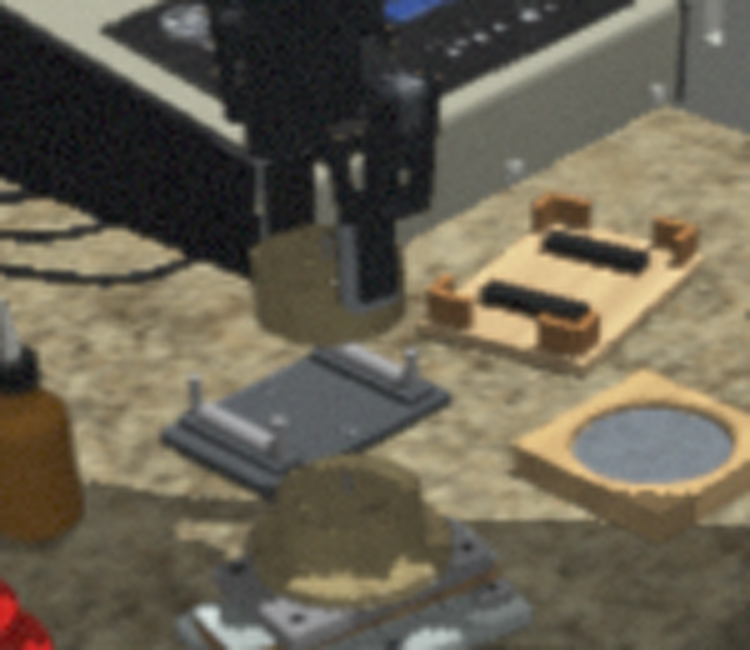

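The small weight hangs level in the jaws and the hub with its pin is left on the stack. I move it over the small seat.

run_rows([
  [0.05,-40,7,0,0,0,0],
  [0.05,-80,13,0,0,0,0],
  [0.05,-120,20,0,0,0,0],
  [0.05,-150,25,30,0,0,0],
  [0.05,-165,27,60,0,0,0],
  [0.05,-165,27,90,0,0,0],
  [0.05,-165,27,105,0,0,0],
  [0.05,-165,27,115,0,0,0],
  [0.05,-165,27,115,0,0,0],
  [0.05,-165,27,115,0,0,0],
])

```text
t: 6.4
tool_pos: [0.4543, 0.2589, 0.0442]
tool_rot: [-2.471, -1.939, 0.004]
contact_force: [0.2, -0.2, -3.3]
opening: 0.0536
grip_force: 65.1
```

Run:
```python
from h import *
go(.455,.259,.03)
d=[(round(x['p'],2),x['extent']) for x in ctrl.find_in('scene','weight_b')];print(d)
save('scene','s5.png',(250,190,400,310),5)
```

```text
d [0.0003 0.0007 0.0142] rz 0 q6 0.615 cur yaw -0.24 toolz [-0.002 -0.001 -1.   ]
[(0.95, [248.9, 271.9, 290.5, 302.9]), (0.93, [249.6, 222.4, 278.9, 252.1]), (0.64, [171.3, 292.0, 211.6, 326.1])]
```

View pics/s5.png

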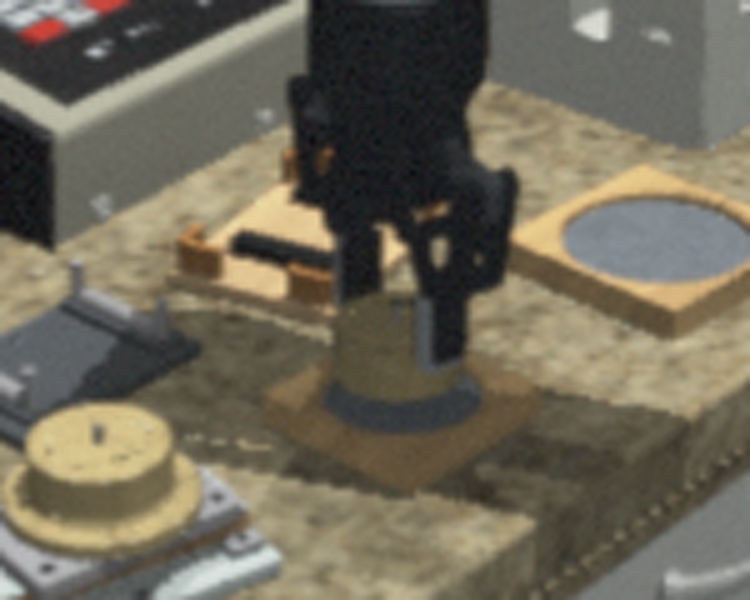

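The weight hovers centred over the small recess, around crop (402,400). I lower it the last ~14 mm gently.

To row units: 0.014 m is 14, 0.013 m is 13.

run_rows([
  [0.05,0,0,4,0,0,0],
  [0.05,0,0,8,0,0,0],
  [0.05,0,0,11,0,0,0],
  [0.05,0,0,13,0,0,0],
  [0.05,0,0,14,0,0,0],
  [0.05,0,0,14,0,0,0],
])

```text
t: 7.0
tool_pos: [0.4548, 0.259, 0.0309]
tool_rot: [-2.471, -1.939, 0.001]
contact_force: [-0.7, -0.4, -6.0]
opening: 0.0534
grip_force: 65.1
```

run_rows([
  [0.05,0,0,1,0,0,0],
  [0.05,0,0,2,0,0,0],
  [0.05,0,0,3,0,0,0],
  [0.05,0,0,3,0,0,0],
])

```text
t: 7.33
tool_pos: [0.4554, 0.2593, 0.03]
tool_rot: [-2.471, -1.94, 0.001]
contact_force: [-6.2, -1.8, 6.9]
opening: 0.0533
grip_force: 66.4
```

To row units: -0.06 m is -60, -0.12 m is -120.

run_rows([
  [0.06,0,0,0,0,0,0],
  [0.07,0,0,0,0,0,0],
  [0.08,0,0,-1,0,0,0],
  [0.085,0,0,-2,0,0,0],
  [0.085,0,0,-2,0,0,0],
  [0.085,0,0,-20,0,0,0],
  [0.085,0,0,-60,0,0,0],
  [0.085,0,0,-100,0,0,0],
  [0.085,0,0,-120,0,0,0],
  [0.085,0,0,-120,0,0,0],
])

```text
t: 8.17
tool_pos: [0.4589, 0.2606, 0.1554]
tool_rot: [2.469, 1.937, 0.018]
contact_force: [-0.1, 0.5, 0.3]
opening: 0.0852
grip_force: 0.0
```

Run:
```python
from h import *
go(.468,.426,.15,-.24); go(.468,.426,.06,-.24)
save('scene','s6.png',(220,200,380,320),5)
for c,z in(('top',.034),('scene',.034)):
  for d in ctrl.cut_out(c,'weight_b'):
    ys,xs=np.nonzero(d['mask']); print(c,round(d['p'],2),np.round(d['extent'],1),xs.mean().round(1),ys.mean().round(1))
```

```text
d [ 0.1628 -0.0305  0.0063] rz 0.0 q6 0.615 cur yaw -0.24 toolz [ 0.011  0.004 -1.   ]
d [ 0.1621 -0.0314  0.0963] rz 0.0 q6 0.615 cur yaw -0.24 toolz [ 0.011  0.004 -1.   ]
top 0.87 [219.6 240.  245.9 265.2] 233.9 253.2
top 0.76 [177.7 202.5 207.1 230.7] 190.9 216.4
top 0.57 [226.3 240.1 254.4 272.6] 242.0 258.0
scene 0.7 [317.2 249.7 341.3 279.9] 328.7 264.9
scene 0.63 [250.8 269.6 290.6 304.3] 269.6 286.9
scene 0.63 [170.2 290.7 212.3 326.4] 189.8 309.7
```

View pics/s6.png

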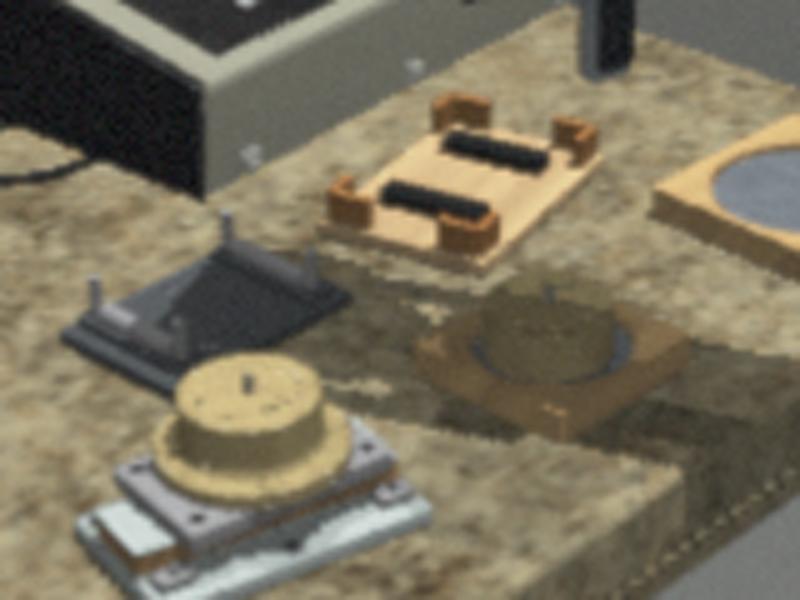

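The small weight stands in its recess at crop (548,330), clear all round, and the flanged weight is unmoved on the stack. I go back over the stack.

To row units: 0.165 m is 165, 0.15 m is 150.

run_rows([
  [0.085,40,-7,0,0,0,0],
  [0.085,80,-15,0,0,0,0],
  [0.085,120,-23,0,0,0,0],
  [0.085,150,-29,0,0,0,0],
  [0.085,165,-31.5,20,0,0,0],
  [0.085,165,-31.5,30,0,0,0],
  [0.085,165,-31.5,30,0,0,0],
  [0.085,165,-31.5,30,0,0,0],
])

```text
t: 8.98
tool_pos: [0.4621, 0.425, 0.1151]
tool_rot: [2.471, 1.939, -0.01]
contact_force: [0.6, -0.1, -0.1]
opening: 0.0847
grip_force: 0.0
```

Run:
```python
from h import *
go(.468,.426,.058,-.24)
s=ctrl.get_obs()
```

```text
d [0.0026 0.0057 0.0571] rz -0.0 q6 0.866 cur yaw -0.24 toolz [-0.005 -0.004 -1.   ]
```

run_rows([
  [0.085,0,0,0,0,0,0],
  [0.085,0,0,0,0,0,0],
])

```text
t: 9.15
tool_pos: [0.4642, 0.426, 0.1189]
tool_rot: [2.473, 1.938, 0.001]
contact_force: [0.4, 0.1, 0.0]
opening: 0.0851
grip_force: 0.0
```

Run:
```python
from h import *
go(.468,.426,.058,-.24)
```

```text
d [0.0009 0.0037 0.0609] rz -0.001 q6 0.866 cur yaw -0.241 toolz [ 0.001  0.    -1.   ]
```

run_rows([
  [0.085,1,4,30,0,0,0],
  [0.085,1,4,50,0,0,0],
  [0.085,1,4,58,0,0,0],
  [0.085,1,4,60,0,0,0],
  [0.085,1,4,60,0,0,0],
  [0.05,1,4,60,0,0,0],
  [0.05,1,4,60,0,0,0],
  [0.05,1,4,60,0,0,0],
  [0.05,1,4,60,0,0,0],
  [0.05,1,4,60,0,0,0],
  [0.05,1,4,60,0,0,0],
], grip_n=70)

```text
t: 10.07
tool_pos: [0.468, 0.428, 0.0612]
tool_rot: [-2.471, -1.939, -0.003]
contact_force: [-5.6, -0.7, 8.5]
opening: 0.0535
grip_force: 71.8
```

run_rows([
  [0.05,1,4,-5,0,0,0],
  [0.05,1,4,-30,0,0,0],
  [0.05,1,4,-60,0,0,0],
  [0.05,1,4,-60,0,0,0],
  [0.05,1,4,-60,0,0,0],
], grip_n=80)

```text
t: 10.48
tool_pos: [0.4732, 0.4275, 0.1199]
tool_rot: [2.471, 1.939, 0.007]
contact_force: [-0.7, 0.4, -7.8]
opening: 0.0528
grip_force: 86.9
```

Run:
```python
from h import *
go(.4545,.072,.12);go(.4545,.072,.036)
save('scene','s7.png',(200,190,350,310),5)
```

```text
d [-0.3498  0.0664 -0.001 ] rz 0 q6 0.858 cur yaw -0.24 toolz [ 0.004  0.002 -1.   ]
d [-0.35    0.0661  0.083 ] rz 0 q6 0.858 cur yaw -0.24 toolz [ 0.004  0.002 -1.   ]
```

View pics/s7.png

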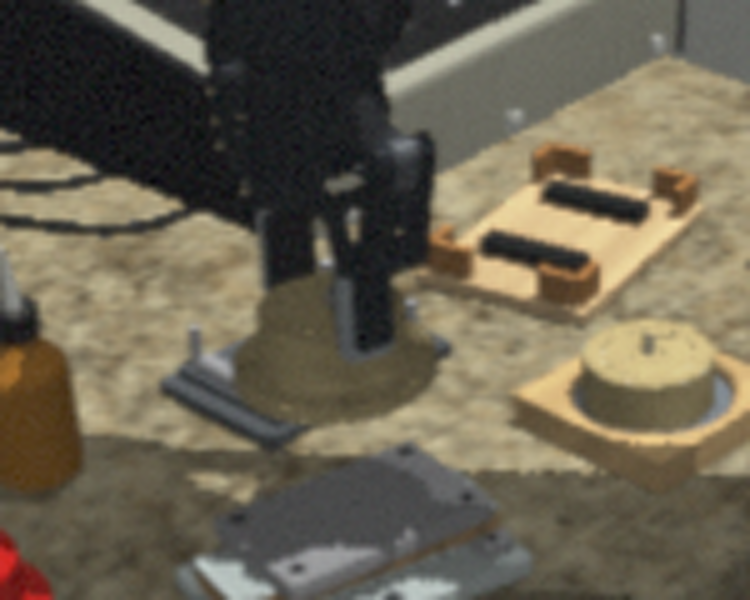

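The flanged weight is lifted level with the plate left in place, and the small weight stands well in its seat at crop (648,375). I move over the large seat.

run_rows([
  [0.05,-30,6,0,0,0,0],
  [0.05,-70,13,0,0,0,0],
  [0.05,-110,21,0,0,0,0],
  [0.05,-150,28,0,0,0,0],
  [0.05,-190,36,0,0,0,0],
  [0.05,-230,44,0,0,0,0],
  [0.05,-270,51,0,0,0,0],
  [0.05,-310,59,0,0,0,0],
  [0.05,-335,63,0,0,0,0],
  [0.05,-350,66,20,0,0,0],
  [0.05,-350,66,45,0,0,0],
  [0.05,-350,66,65,0,0,0],
  [0.05,-350,66,65,0,0,0],
  [0.05,-350,66,65,0,0,0],
  [0.05,-350,66,65,0,0,0],
])

```text
t: 11.78
tool_pos: [0.4527, 0.0714, 0.0531]
tool_rot: [-2.471, -1.94, 0.001]
contact_force: [0.1, 0.1, -6.8]
opening: 0.0526
grip_force: 87.5
```

Run:
```python
from h import *
go(.4545,.072,.037)
save('scene','s8.png',(300,170,440,280),5)
```

```text
d [0.0011 0.0016 0.0161] rz 0 q6 0.233 cur yaw -0.24 toolz [-0.001 -0.    -1.   ]
```

View pics/s8.png

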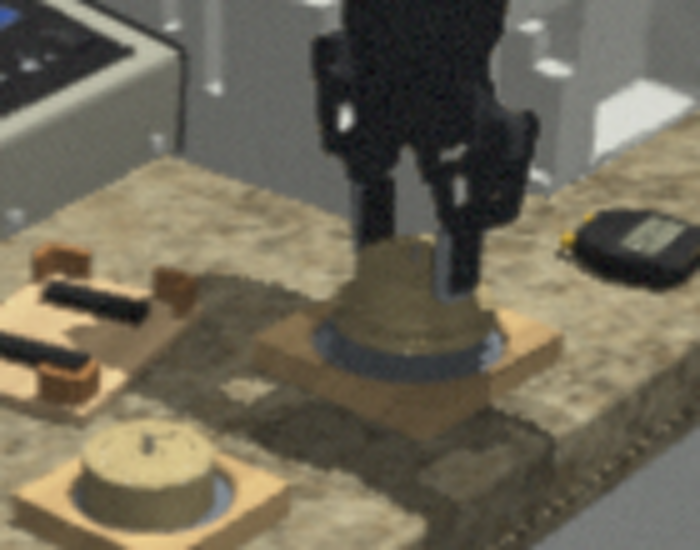

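The flange, spanning crop x 330–500, hangs inside the recess outline at 315–505. I lower it.

To row units: 0.014 m is 14, 0.0165 m is 16.5.

run_rows([
  [0.05,0,1,5,0,0,0],
  [0.05,0,1,9,0,0,0],
  [0.05,0,1,12,0,0,0],
  [0.05,0,1,14,0,0,0],
  [0.05,0,1,15,0,0,0],
  [0.05,0,1,16.5,0,0,0],
  [0.05,0,1,16.5,0,0,0],
  [0.05,0,1,16.5,0,0,0],
])

```text
t: 12.5
tool_pos: [0.4538, 0.0711, 0.0377]
tool_rot: [-2.471, -1.939, 0.001]
contact_force: [-5.0, 0.6, 1.3]
opening: 0.0523
grip_force: 88.3
```

run_rows([
  [0.06,0,0,1,0,0,0],
  [0.07,0,0,1,0,0,0],
  [0.08,0,0,0,0,0,0],
  [0.085,0,0,0,0,0,0],
  [0.085,0,0,0,0,0,0],
  [0.085,0,0,-20,0,0,0],
  [0.085,0,0,-60,0,0,0],
  [0.085,0,0,-100,0,0,0],
  [0.085,0,0,-100,0,0,0],
  [0.085,0,0,-100,0,0,0],
  [0.085,0,0,-100,0,0,0],
])

```text
t: 13.42
tool_pos: [0.454, 0.071, 0.1369]
tool_rot: [2.471, 1.939, 0.001]
contact_force: [-0.7, 0.1, -1.0]
opening: 0.0849
grip_force: 0.0
```

Run:
```python
from h import *
save('scene','s9.png',(220,190,420,320),4)
go(.464,.4295,.12,-.24)
im=ctrl.get_image('top'); cv2.imwrite('pics/t2.png',cv2.resize(im[180:290,200:410,::-1],None,fx=3.8,fy=3.8,interpolation=3))
```

```text
d [ 0.3508 -0.0746  0.0157] rz -0.0 q6 0.233 cur yaw -0.24 toolz [-0.002 -0.    -1.   ]
```

View pics/t2.png

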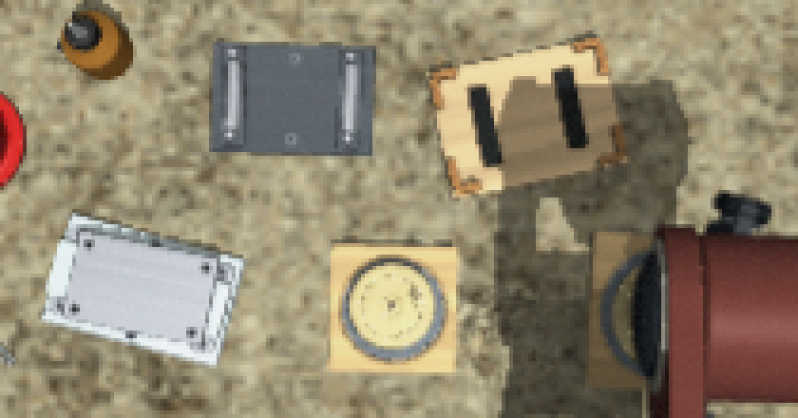

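Weight_b is centred in its recess, with its pin at crop (391,304). The plate has its holes at (89,244), (207,268), (192,332) and (74,308). From these I get the plate pose.

Run:
```python
from h import *
W=np.array([px2w('top',(200+(u+.5)/3.8-.5,180+(v+.5)/3.8-.5),.034)[:2] for u,v in [(89,244),(207,268),(192,332),(74,308)]])
d=W[1]-W[0]+W[2]-W[3]; print(W.mean(0),np.arctan2(d[1],d[0])%np.pi, np.linalg.norm(W[1]-W[0]),np.linalg.norm(W[3]-W[0]))
go(*W.mean(0),.12,np.arctan2(d[1],d[0])-np.pi/2)
```

```text
[0.46503037 0.42797945] 1.3868739807888026 0.08052378051015714 0.043899809746043295
d [ 0.3497 -0.0729  0.0151] rz -0.056 q6 0.233 cur yaw -0.24 toolz [-0.003  0.    -1.   ]
```

View pics/s9.png

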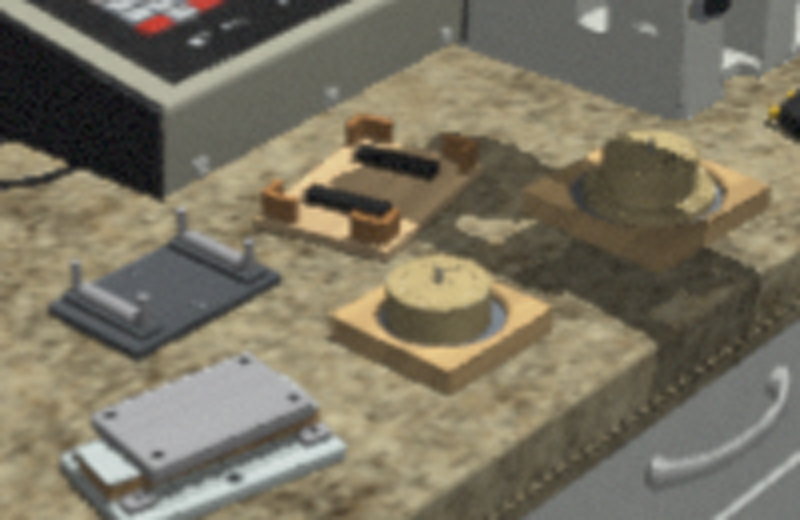

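Weight_c stands in its recess at crop (650,180) and the plate lies flat on the beam. I move over the plate.

To row units: 0.2 m is 200, -0.05 m is -50, -0.05 rad is -0.5.

run_rows([
  [0.085,40,-8,0,0,0,0],
  [0.085,80,-17,0,0,0,0],
  [0.085,120,-25,0,0,0,0],
  [0.085,160,-33,0,0,0,-0.5],
  [0.085,200,-42,0,0,0,-0.5],
  [0.085,240,-50,0,0,0,-0.5],
  [0.085,280,-58,0,0,0,-0.5],
  [0.085,310,-65,0,0,0,-0.5],
  [0.085,335,-70,10,0,0,-0.5],
  [0.085,350,-73,30,0,0,-0.5],
  [0.085,350,-73,60,0,0,-0.5],
  [0.085,350,-73,60,0,0,-0.5],
  [0.085,350,-73,60,0,0,-0.5],
  [0.085,350,-73,60,0,0,-0.5],
])

```text
t: 14.68
tool_pos: [0.466, 0.4277, 0.0765]
tool_rot: [-2.423, -2.0, 0.002]
contact_force: [0.7, -0.1, 0.5]
opening: 0.0853
grip_force: 0.0
```

Run:
```python
from h import *
go(.465,.428,.026,-.19)
```

```text
d [ 0.0001 -0.001   0.0505] rz -0.0 q6 0.816 cur yaw -0.19 toolz [-0.001 -0.001 -1.   ]
```

To row units: 0.05 m is 50, 0.048 m is 48.

run_rows([
  [0.085,0,-1,25,0,0,0],
  [0.085,0,-1,40,0,0,0],
  [0.085,0,-1,48,0,0,0],
  [0.085,0,-1,50,0,0,0],
  [0.085,0,-1,50,0,0,0],
  [0.05,0,-1,50,0,0,0],
  [0.05,0,-1,50,0,0,0],
  [0.05,0,-1,50,0,0,0],
  [0.05,0,-1,50,0,0,0],
  [0.05,0,-1,50,0,0,0],
  [0.05,0,-1,50,0,0,0],
], grip_n=60)

```text
t: 15.6
tool_pos: [0.4662, 0.4293, 0.0287]
tool_rot: [2.422, 2.001, 0.004]
contact_force: [-0.8, 0.2, 6.3]
opening: 0.0581
grip_force: 67.2
```

To row units: -0.08 m is -80, -0.05 m is -50.

run_rows([
  [0.05,0,0,-5,0,0,0],
  [0.05,0,0,-20,0,0,0],
  [0.05,0,0,-50,0,0,0],
  [0.05,0,0,-80,0,0,0],
  [0.05,0,0,-80,0,0,0],
  [0.05,0,0,-80,0,0,0],
  [0.05,0,0,-80,0,0,0],
], grip_n=80)

```text
t: 16.18
tool_pos: [0.4642, 0.4278, 0.1055]
tool_rot: [-2.422, -2.001, 0.004]
contact_force: [-0.0, 0.6, -4.7]
opening: 0.0578
grip_force: 87.1
```

Run:
```python
from h import *
save('scene','s10.png',(180,170,340,320),4)
go(.587,.1695,.1,1.795-np.pi/2)
```

```text
d [-0.23    0.1699  0.0046] rz -0.414 q6 0.817 cur yaw -0.19 toolz [-0.004 -0.003 -1.   ]
```

View pics/s10.png

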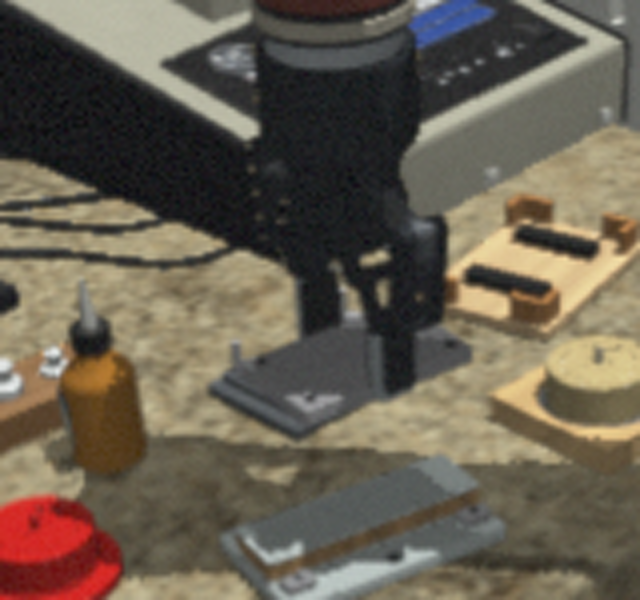

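The plate is held level and the beam is left in the jig. I carry the plate over the rest.

Careful with the scale: shifts go in mm and turns go in units of 0.1 rad. That gives: -0.23 m is -230, -0.225 m is -225, -0.05 rad is -0.5.

run_rows([
  [0.05,-30,22,0,0,0,-0.5],
  [0.05,-60,44,0,0,0,-1],
  [0.05,-90,66,0,0,0,-2],
  [0.05,-120,88,0,0,0,-3],
  [0.05,-150,110,0,0,0,-4],
  [0.05,-180,132,0,0,0,-4.14],
  [0.05,-210,155,0,0,0,-4.14],
  [0.05,-225,166,0,0,0,-4.14],
  [0.05,-230,170,10,0,0,-4.14],
  [0.05,-230,170,35,0,0,-4.14],
  [0.05,-230,170,45,0,0,-4.14],
  [0.05,-230,170,45,0,0,-4.14],
  [0.05,-230,170,45,0,0,-4.14],
  [0.05,-230,170,45,0,0,-4.14],
])

```text
t: 17.4
tool_pos: [0.5884, 0.1713, 0.0618]
tool_rot: [-1.958, -2.457, 0.0]
contact_force: [0.0, -0.2, -3.6]
opening: 0.0578
grip_force: 87.2
```

Run:
```python
from h import *
save('scene','s11.png',(250,170,370,270),6)
go(.587,.1698,.023,1.797-np.pi/2)
```

```text
d [-0.0011 -0.0024  0.0397] rz -0.001 q6 -0.063 cur yaw 0.225 toolz [ 0.001  0.    -1.   ]
```

View pics/s11.png

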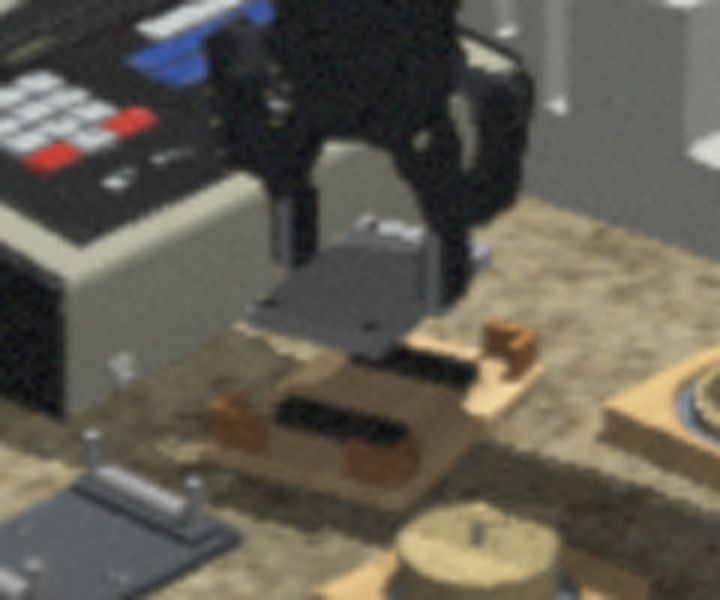

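Run:
```python
from h import *
def C(c,a,hx,hy,z):
    ux=np.array([np.sin(a),-np.cos(a)]);uy=np.array([np.cos(a),np.sin(a)])
    return [((w2px('scene',(*(np.array(c)+sx*hx*ux+sy*hy*uy),z))-[250,170])*6).round().tolist() for sx,sy in((-1,-1),(-1,1),(1,1),(1,-1))]
print('plate bottom',C((.5884,.1713),1.796,.03,.048,.057)); print('plate top',C((.5884,.1713),1.796,.03,.048,.067)); print('rest lips outer top',C((.587,.1698),1.797,.045,.062,.025))
```

```text
plate bottom [[486.0, 261.0], [369.0, 357.0], [236.0, 325.0], [358.0, 231.0]]
plate top [[486.0, 238.0], [369.0, 334.0], [235.0, 302.0], [357.0, 209.0]]
rest lips outer top [[540.0, 325.0], [392.0, 454.0], [193.0, 403.0], [349.0, 280.0]]
```

The reprojection matches: the plate and the rest show the same ~9 px camera bias. The correction from the top view is small, so I lower the plate.

To row units: 0.038 m is 38, 0.036 m is 36.

run_rows([
  [0.05,-1,-2,10,0,0,0],
  [0.05,-1,-2,20,0,0,0],
  [0.05,-1,-2,28,0,0,0],
  [0.05,-1,-2,33,0,0,0],
  [0.05,-1,-2,36,0,0,0],
  [0.05,-1,-2,38,0,0,0],
  [0.05,-1,-2,38,0,0,0],
  [0.05,-1,-2,38,0,0,0],
])

```text
t: 18.12
tool_pos: [0.5873, 0.1692, 0.0241]
tool_rot: [1.959, 2.455, 0.001]
contact_force: [-0.2, 0.3, -5.1]
opening: 0.0572
grip_force: 87.3
```

run_rows([
  [0.05,0,0,1,0,0,0],
  [0.05,0,0,2,0,0,0],
  [0.05,0,0,2.5,0,0,0],
  [0.05,0,0,2.5,0,0,0],
])

```text
t: 18.45
tool_pos: [0.5876, 0.1692, 0.0229]
tool_rot: [1.959, 2.455, 0.001]
contact_force: [-3.4, 0.1, 5.9]
opening: 0.0575
grip_force: 88.3
```

To row units: -0.1 m is -100, -0.06 m is -60.

run_rows([
  [0.065,0,0,0,0,0,0],
  [0.075,0,0,0,0,0,0],
  [0.085,0,0,0,0,0,0],
  [0.085,0,0,0,0,0,0],
  [0.085,0,0,0,0,0,0],
  [0.085,0,0,-20,0,0,0],
  [0.085,0,0,-60,0,0,0],
  [0.085,0,0,-100,0,0,0],
  [0.085,0,0,-100,0,0,0],
  [0.085,0,0,-100,0,0,0],
  [0.085,0,0,-100,0,0,0],
])

```text
t: 19.37
tool_pos: [0.5869, 0.1691, 0.1213]
tool_rot: [1.959, 2.456, 0.0]
contact_force: [-0.4, -0.9, -0.9]
opening: 0.0849
grip_force: 0.0
```

Run:
```python
from h import *
save('scene','s12.png',(200,180,400,330),4)
im=ctrl.get_image('top')[180:290,200:410,::-1]
cv2.imwrite('pics/t3.png',cv2.resize(im,None,fx=3.8,fy=3.8,interpolation=3))
go(.464,.4295,.1,1.33-np.pi/2)
```

```text
d [ 0.2811 -0.0606  0.0195] rz 0.465 q6 -0.065 cur yaw 0.224 toolz [-0.003 -0.001 -1.   ]
```

View pics/s12.png

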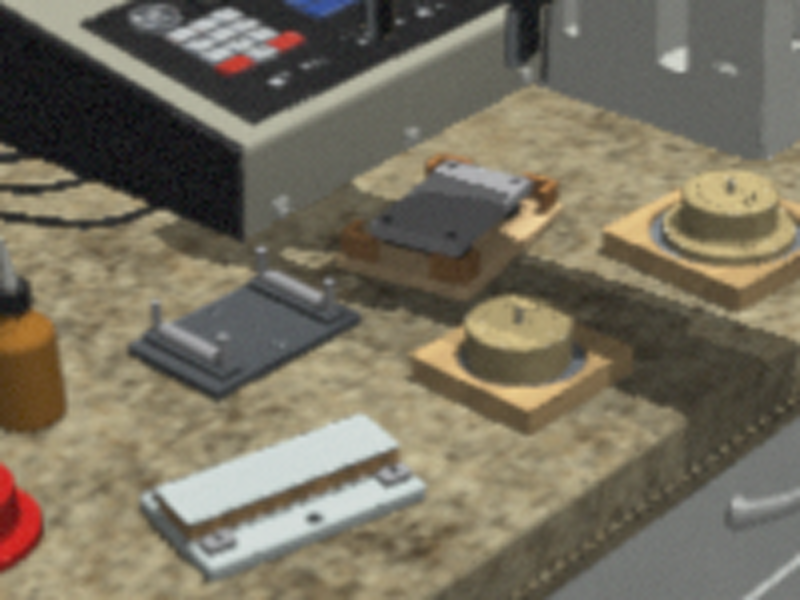

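View pics/t3.png

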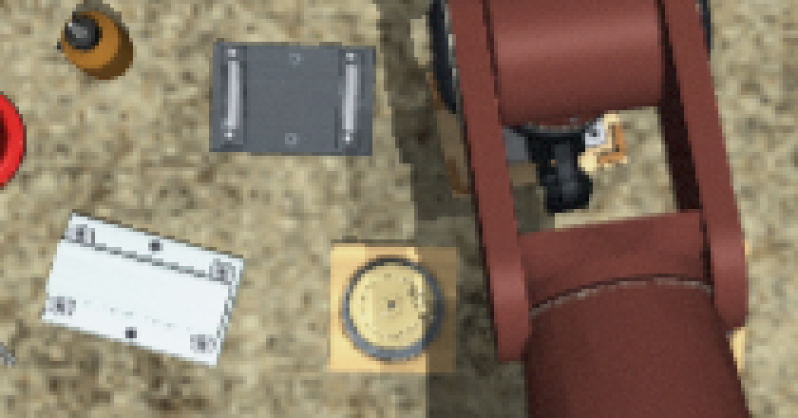

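The plate lies inside the lips at crop (455,210) of s12, the beam is bare in the jig, and the weights are seated. That makes 17 pictures viewed, which is over the 14 allowed, so I view no more and work from numbers only. Next I move over the beam.

To row units: 0.281 m is 281, 0.265 m is 265, 0.465 rad is 4.65.

run_rows([
  [0.085,40,-9,0,0,0,1],
  [0.085,80,-17,0,0,0,2],
  [0.085,120,-26,0,0,0,3],
  [0.085,160,-34,0,0,0,4],
  [0.085,200,-43,0,0,0,4.65],
  [0.085,235,-51,0,0,0,4.65],
  [0.085,265,-57,0,0,0,4.65],
  [0.07,281,-61,10,0,0,4.65],
  [0.07,281,-61,30,0,0,4.65],
  [0.07,281,-61,50,0,0,4.65],
  [0.07,281,-61,50,0,0,4.65],
  [0.07,281,-61,50,0,0,4.65],
  [0.07,281,-61,50,0,0,4.65],
])

```text
t: 20.55
tool_pos: [0.465, 0.4293, 0.071]
tool_rot: [-2.473, -1.938, 0.001]
contact_force: [0.9, 0.4, 0.8]
opening: 0.0703
grip_force: 0.0
```

Run:
```python
from h import *
go(.464,.4295,.022,1.33-np.pi/2)
```

```text
d [ 0.    -0.001  0.049] rz -0.001 q6 0.869 cur yaw -0.241 toolz [-0.001 -0.001 -1.   ]
```

To row units: 0.0485 m is 48.5, 0.045 m is 45.

run_rows([
  [0.07,0,-1,20,0,0,0],
  [0.07,0,-1,37,0,0,0],
  [0.07,0,-1,45,0,0,0],
  [0.07,0,-1,48.5,0,0,0],
  [0.07,0,-1,48.5,0,0,0],
  [0.02,0,-1,48.5,0,0,0],
  [0.02,0,-1,48.5,0,0,0],
  [0.02,0,-1,48.5,0,0,0],
  [0.02,0,-1,48.5,0,0,0],
  [0.02,0,-1,48.5,0,0,0],
  [0.02,0,-1,48.5,0,0,0],
  [0.02,0,-1,48.5,0,0,0],
  [0.02,0,-1,48.5,0,0,0],
], grip_n=40)

```text
t: 21.63
tool_pos: [0.4651, 0.4305, 0.0245]
tool_rot: [2.472, 1.938, 0.004]
contact_force: [-0.2, 0.1, 6.2]
opening: 0.0344
grip_force: 40.6
```

Gripped at 34 mm. I lift 90 mm and measure where the beam sits in the jaws.

run_rows([
  [0.02,0,0,-5,0,0,0],
  [0.02,0,0,-20,0,0,0],
  [0.02,0,0,-50,0,0,0],
  [0.02,0,0,-90,0,0,0],
  [0.02,0,0,-90,0,0,0],
  [0.02,0,0,-90,0,0,0],
  [0.02,0,0,-90,0,0,0],
])

```text
t: 22.22
tool_pos: [0.4638, 0.4297, 0.1132]
tool_rot: [-2.472, -1.938, -0.0]
contact_force: [0.3, 0.1, -1.4]
opening: 0.0345
grip_force: 40.1
```

Run:
```python
from h import *
go(.5967,.3308,.1,1.557-np.pi/2)
ctrl.get_image('scene')
for d in ctrl.find_in('scene','beam')+ctrl.tip_of('scene','beam'): print(d)
p=np.array(ctrl.get_obs()['tool_pos']); print(w2px('scene',p-[0,0,.0145]))
```

```text
d [-0.0643  0.1526  0.0132] rz -0.227 q6 0.871 cur yaw -0.241 toolz [ 0.  0. -1.]
{'extent': [237.1, 242.3, 296.4, 276.8], 'p': 0.64}
{'xy': [269.8, 260.8], 'p': 0.56}
[267.90547171 264.31127177]
```

run_rows([
  [0.02,-20,30,0,0,0,-0.5],
  [0.02,-33,65,0,0,0,-1],
  [0.02,-45,100,0,0,0,-1.8],
  [0.02,-58,135,0,0,0,-2.25],
  [0.02,-64,150,0,0,0,-2.25],
  [0.02,-64,153,20,0,0,-2.25],
  [0.02,-64,153,40,0,0,-2.25],
  [0.02,-64,153,45,0,0,-2.25],
  [0.02,-64,153,45,0,0,-2.25],
  [0.02,-64,153,45,0,0,-2.25],
  [0.02,-64,153,45,0,0,-2.25],
])

```text
t: 23.28
tool_pos: [0.5976, 0.3318, 0.0688]
tool_rot: [2.238, 2.204, 0.002]
contact_force: [0.1, 0.4, -1.2]
opening: 0.0345
grip_force: 40.2
```

Run:
```python
from h import *
go(.5966,.331,.0345,1.552-np.pi/2)
ctrl.get_image('scene')
for n in('beam','bend_fixture'):
  for d in ctrl.find_in('scene',n)+ctrl.tip_of('scene',n): print(n,d)
p=np.array(ctrl.get_obs()['tool_pos']); print(w2px('scene',p-[0,0,.0145]),w2px('scene',(.5966,.331,0)))
```

```text
d [-0.0008 -0.001   0.0343] rz 0.003 q6 0.414 cur yaw -0.015 toolz [ 0.001  0.001 -1.   ]
beam {'extent': [234.6, 229.1, 281.9, 254.5], 'p': 0.63}
beam {'xy': [259.2, 244.3], 'p': 0.82}
beam {'xy': [331.1, 267.1], 'p': 0.26}
bend_fixture {'extent': [233.6, 244.8, 291.6, 278.1], 'p': 0.87}
bend_fixture {'xy': [262.9, 261.8], 'p': 0.94}
bend_fixture {'xy': [326.5, 272.8], 'p': 0.28}
[258.62425185 242.92740358] [260.67445841 264.08739019]
```

The estimates agree within a couple of pixels. I lower the beam.

run_rows([
  [0.02,-1,-1,10,0,0,0],
  [0.02,-1,-1,20,0,0,0],
  [0.02,-1,-1,26,0,0,0],
  [0.02,-1,-1,30,0,0,0],
  [0.02,-1,-1,32,0,0,0],
  [0.02,-1,-1,33,0,0,0],
  [0.02,-1,-1,33,0,0,0],
])

```text
t: 24.12
tool_pos: [0.5966, 0.3302, 0.0347]
tool_rot: [2.239, 2.203, 0.001]
contact_force: [-0.5, -0.4, -1.2]
opening: 0.0347
grip_force: 40.3
```

To row units: 0.0025 m is 2.5, 0.002 m is 2.

run_rows([
  [0.02,0,0,1,0,0,0],
  [0.02,0,0,2,0,0,0],
  [0.02,0,0,2.5,0,0,0],
  [0.02,0,0,2.5,0,0,0],
])

```text
t: 24.45
tool_pos: [0.5969, 0.3304, 0.0344]
tool_rot: [2.239, 2.203, 0.001]
contact_force: [-4.1, -1.8, 7.8]
opening: 0.0348
grip_force: 41.2
```

Contact comes at the predicted height. I release, retreat up and then aside, so that the top camera can check.

To row units: -0.3 m is -300, -0.28 m is -280.

run_rows([
  [0.045,0,0,0,0,0,0],
  [0.06,0,0,0,0,0,0],
  [0.07,0,0,0,0,0,0],
  [0.07,0,0,0,0,0,0],
  [0.07,0,0,-20,0,0,0],
  [0.07,0,0,-60,0,0,0],
  [0.07,0,0,-100,0,0,0],
  [0.07,0,0,-140,0,0,0],
  [0.07,0,0,-170,0,0,0],
  [0.07,20,-40,-190,0,0,0],
  [0.07,40,-80,-190,0,0,0],
  [0.07,60,-120,-190,0,0,0],
  [0.07,80,-160,-190,0,0,0],
  [0.07,100,-200,-190,0,0,0],
  [0.07,120,-240,-190,0,0,0],
  [0.07,140,-280,-190,0,0,0],
  [0.07,160,-300,-190,0,0,0],
  [0.07,160,-300,-190,0,0,0],
  [0.07,160,-300,-190,0,0,0],
])

```text
t: 26.03
tool_pos: [0.2964, 0.4964, 0.2222]
tool_rot: [-2.234, -2.208, -0.0]
contact_force: [1.2, -0.7, 0.6]
opening: 0.0701
grip_force: 0.0
```

Run:
```python
from h import *
ctrl.get_image('top')
T={'small_seat':.016,'weight_b':.034,'large_seat':.016,'weight_c':.04,'plate_rest':.018,'pressure_plate':.028,'bend_fixture':.02,'beam':.034,'bottle':.05,'stopwatch':.01}
for n,z in T.items():
    for d in ctrl.cut_out('top',n)[:3]:
        cs=cv2.findContours(d['mask'].astype(np.uint8),0,1)[0]
        if not cs: continue
        c=max(cs,key=cv2.contourArea)[:,0]
        if len(c)<4: continue
        W=np.array([px2w('top',q,z)[:2] for q in c]).astype(np.float32); (x,y),(w,h),a=cv2.minAreaRect(W)
        print(n,round(d['p'],2),round(x,4),round(y,4),'size',round(w,3),round(h,3),round(a,1))
```

```text
small_seat 0.82 0.455 0.2605 size 0.085 0.085 1.0
small_seat 0.26 0.5704 0.3315 size 0.109 0.023 88.4
weight_b 0.8 0.4545 0.0721 size 0.077 0.077 0.8
weight_b 0.64 0.5622 0.5448 size 0.074 0.078 1.2
weight_b 0.63 0.4563 0.2601 size 0.056 0.054 1.1
large_seat 0.77 0.4558 0.0717 size 0.109 0.108 87.4
weight_c 0.8 0.4545 0.0729 size 0.076 0.076 0.8
weight_c 0.64 0.5617 0.5432 size 0.074 0.078 1.2
weight_c 0.63 0.4563 0.26 size 0.056 0.053 1.1
plate_rest 0.64 0.5865 0.1702 size 0.089 0.125 12.5
pressure_plate 0.66 0.5892 0.1691 size 0.06 0.094 12.1
bend_fixture 0.63 0.5698 0.3312 size 0.109 0.022 88.2
beam 0.59 0.596 0.3307 size 0.036 0.118 1.1
bottle 0.67 0.6257 0.4586 size 0.048 0.037 46.0
stopwatch 0.88 0.4282 -0.0938 size 0.066 0.06 9.9
```

All four pieces measure within 3 mm of their places, and the bottle has not moved. The stopwatch was never approached. I hand in.

```bash
python3 -c "
from station import ctrl
print(ctrl.finish_job())"
```

```text
the job is handed in; nothing more can be done
None
```

The stack is apart and handed in: both weights, the plate and the beam each measured within about 3 mm of their places and were let go, but I viewed 17 pictures against the limit of 14, and the hand-in returned no verdict.

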